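# Pin the lock ring of the moulding chamber

### The arm

A 7-joint arm with a two-finger parallel gripper is mounted at the origin on the work surface. World frame = base frame: x ahead of the robot, y to its left, z up, the work surface at z = 0. Lengths are in m, angles in rad, forces in N, time in s.
With the tool pointing down it reaches from about 0.425 to 0.95 m from the base axis. Payload 4.7 kg.
Tool frame: the origin (TCP) lies midway between the tips of the shut fingers; the grasp point (between the pads) lies 19 mm behind it; z points along the fingers, y is the direction in which the jaws open and shut (so a half turn about z gives the same grasp; the last joint's range is limited). The gripper opens to 85 mm and grips with 20 to 120 N. Pads are 22 mm wide; open, the fingers measure 114 mm over their backs; the gripper's body (76 mm by 85 mm) begins 54 mm behind the grasp point. The pads swing forward as they close: fully open they stand 13 mm farther back than shut.
Start: joints at [1.276, 0.469, -0.049, 1.532, 0.024, 1.141, -0.082], TCP at [0.177, -0.651, 0.231] pointing down, gripper open.
Joint ranges: [-2.59, 2.59], [-0.33, 1.99], [-1.39, 1.29], [0.1, 2.45], [-1.04, 4.18], [0.21, 1.99], [-2.66, 2.66]. Speed limits (rad/s): [2.57, 2.57, 3.14, 3.14, 3.14, 3.14, 3.14].

### API

Orientations are given as a unit quaternion [x, y, z, w].
In Python, from cell import env, cams gives the robot as it stands. The module is installed in compiled form; this text tells all that it offers.
- The arm moves only by the tool drive_tool, never from a script. Its arguments are lists of equal length, an entry for each row: "xyz": the shift along the tool's x, y, z in mm, a list of three; "yaw": the turn about the tool's z in degrees; "claw": the gripper command: -1 is shut, 1 is fully open, values between are in proportion. In form: {"xyz": [[x, y, z], ...], "yaw": [yaw, ...], "claw": [claw, ...]}. A call has 1 to 12 rows; each row shifts and turns the commanded pose from where the row before left it, along the tool's axes as they then stand; what a row does not reach is not made up. A row lasts 1/12 s, in which the tool goes at most 41.7 mm and 7.16 degrees, less where a joint would pass 70% of its speed; a pose out of reach is approached as far as the arm can. A call with a gripper value outside its range is refused whole. The fingers move at their own pace and stop on an object; "force" is the grip in N (left out, the last holds). Time passes only in rows, so rows that do not move let the fingers close. It gives the time, the measured TCP pose, the force and the opening at its end, in the units of the state.
- env.sense(): the state, without advancing time (a new reading comes with each control period).
- cams.grab_frame(name): name is "scene" or "side" or "wrist"; returns the picture (400x640x3 uint8, red, green, blue); there is no depth.
- cams.calibration(name): a dict with "mtx" (3x3 intrinsics, pixels), "distortion" ([k1, k2, p1, p2, k3] as OpenCV has them; the pictures are not rectified), "view" (4x4, takes a point from world to camera coordinates). Camera axes: x right, y up, looking along -z (the intrinsics and any distortion apply to the point x, -y, -z); pixel columns grow to the right and rows downward; lengths in m; the calibration is good to about 2 mm. A picture is of the moment at which its call begins: read the wrist's pose just before it. calibration takes no time and is no camera call; for the wrist camera it gives the pose at the moment of the call.
- env.close_job(): hands the job in, once; it reports no verdict.
The state is a dict: "t": time; "qpos": joint angles; "joint_vel": joint speeds; "effort": joint torques, N m; "tcp_pos": TCP position; "eef_rot": TCP orientation; "force": force on the tool from outside, world axes, zero at the start; "wrist_torque": the same for the moment, N m; "grip_width": finger opening in m.
Only numpy, scipy, OpenCV 4.12 (cv2) and the standard library are available. Lean on these libraries where they do the work, as an engineer would, in place of code of your own. Each camera call takes 0.05 s, during which the arm holds its last target. There are 200 camera calls.

### The job

Lock the vacuum moulding chamber: turn the steel lock ring on its top by the black handle post until the ring's eye lug stands in line with the locking pin (its white mark near the fixed one), then gently push the pin in along its guide, through the eye and into the lug behind it, until its black knob sits fully home against the guide. The eye lug was re-clamped by hand and sits up to 6 degrees off, so if the pin butts against the lug do not ram it: shift the ring slightly and feel for the hole again, and leave everything else on the bench where it stands.

Things in the scene. Friction and masses are not known exactly. Their poses are not given: they have to be found in the camera images.
- chamber: the fixed round aluminium chamber, drum 150 mm across, lid top 55 mm above the table. Origin: centre of its underside, z up. The pin goes in along its +y at x = 0, 75 mm above the table. The eye lug passes at y -72 to -80; the pin guide is a block 36 wide, y -92 to -165, channel 11.2 wide, two cover straps with tops 88 mm high
- ring (a joint): angle (rad, counter-clockwise from above, -0.4 to 1.1) of the captive steel lock ring, 170 mm across, top 55 mm high; stays where left. 0 = its mark at the fixed mark. The eye lug on it is clamped roughly across from the handle, up to 0.1 rad (8 mm) off to either side, and is not measured: the right ring angle lies between -0.1 and 0.1 and must be seen or felt
- ring_handle (a point): top centre of the ring's upright black handle post, 12 mm diameter, free from 54 to 100 mm above the table, 102 mm from the chamber axis; at ring angle 0 it lies on the chamber's +y. Across the ring from it stands the eye lug: upright steel plate 40 wide, top 95 mm high, 8 thick, 76 mm from the axis, with a 12.5 mm hole 75 mm above the table
- guide_mouth (a point): centre of the guide's outer end, on the pin axis, 75 mm above the table: the pin's knob sits against this face when home; the pin goes in along the chamber's +y
- receiver (a point): centre of the hole (14 mm) in the outer face of the fixed receiving lug on the lid, a plate 34 wide, 10 thick, top 95 mm high; the pin ends 6 mm beyond its inner face when home
- pin: the loose steel locking pin lying in the guide, 10 mm diameter, 129 mm long below a black round knob 24 mm across and 10 mm thick, with a conical nose (last 3 mm, down to 7 mm). Origin: on the pin axis where knob and shank meet; its +y points along the shank to the nose. The knob's back is 10 mm behind the origin
- pin_tip (a point): the nose end of the pin
- beaker: bystander: glass beaker, 66 across, 80 high; origin under its centre
- jar: bystander: small amber jar, 44 across, 55 high; origin under its centre
- oring: bystander: black rubber ring, 52 across, 7 high; origin under its centre
- fitting: bystander: brass fitting, 28 across, 40 high; origin under its centre
- wrench: bystander: steel wrench, 160 long, lying along its x
- tray: bystander: white divided tray 130 x 100 x 30; origin under its centre
- flask: bystander: white bottle with a red cap, 64 across, 150 high; origin under its centre
There are look-alikes about, which are no part of the job. Of the things that look like the pin, the smallest one is meant.

How it is judged:
On the way, in this order (a step that is already met when the one before it is completed fails the run):
1. the lock ring is turned to its locked place (within 0.14 rad of its mark) with the pin still out of the eye (value of joint ring between -0.14 and 0.14 rad and y of pin_tip in the frame of chamber below -0.075 m), for 0.2 s.
2. the pin's nose has passed through the eye with the ring at its locked place (value of joint ring between -0.14 and 0.14 rad and y of pin_tip in the frame of chamber above -0.066 m), for 0.1 s.
At the end, for the whole second after the job is handed in: the ring is within 0.14 rad of its mark, and the pin lies at rest through the eye and the receiving lug, in line with the guide (within 4 mm and 0.08 rad), its knob within 3.5 mm of the guide's end (value of joint ring between -0.14 and 0.14 rad and y of pin_tip in the frame of chamber above -0.0395 m and x of pin_tip in the frame of chamber between -0.004 and 0.004 m and z of pin_tip in the frame of chamber between 0.07 and 0.08 m and angle between the y axis of pin and the y axis of chamber, either way round below 0.08 rad and linear speed of pin below 0.01 m/s); the robot touches nothing.
It fails at once if the pin is rammed: pushed by the fingers with more than 45 N (contact force between the fingers and pin above 45 N).
It fails at once if a bystander is moved by more than 30 mm (distance of any of beaker, jar, oring, fitting, wrench, tray, flask from where it was at the start of the episode above 0.03 m).
It also fails if it takes over 72 s, if anything falls off the work surface, if the arm or the gripper's body presses on something with over 40 N, if the wrist force passes 120 N, or if a joint passes its speed limit or range.

## Working session

There is one attempt and no reset: what is moved stays moved. The work goes in short steps, Python scripts to look and compute and a tool call to move; the robot and the scene stay as the last step left them, time stands still between calls to the robot, and variables do not carry over. Pictures are saved under pics/ and viewed, about 8 in all and at most 12, crops included, and the job is handed in when it is done.

Besides the shell and the picture viewer there is one more tool, called in YAML: its name, and indented under it one key for each argument. drive_tool: Moves the arm, as the interface text tells. Its arguments: {"type":"object","properties":{"xyz":{"type":"array","items":{"type":"array","items":{"type":"number"}}},"yaw":{"type":"array","items":{"type":"number"}},"claw":{"type":"array","items":{"type":"number"}},"force":{"type":"number"}},"required":["xyz","yaw","claw"]}

```bash
mkdir -p pics; cat > h.py <<'E'
import numpy as np, cv2
from cell import env, cams
def save(n,f,crop=None,s=1):
    im=cams.grab_frame(n); o=im
    if crop: o=im[crop[1]:crop[3],crop[0]:crop[2]]
    if s!=1: o=cv2.resize(o,None,fx=s,fy=s,interpolation=cv2.INTER_CUBIC)
    cv2.imwrite('pics/'+f,o[:,:,::-1]); return im
def ray(c,uv):
    K=np.array(c['mtx']);D=np.array(c['distortion'],float);V=np.array(c['view'])
    p=cv2.undistortPoints(np.array([[uv]],float),K,D)[0,0]
    d=V[:3,:3].T@np.array([p[0],-p[1],-1]); o=-V[:3,:3].T@V[:3,3]
    return o,d/np.linalg.norm(d)
def onz(c,uv,z):
    o,d=ray(c,uv); return o+d*(z-o[2])/d[2]
def two(c1,u1,c2,u2):
    o1,d1=ray(c1,u1);o2,d2=ray(c2,u2)
    t=np.linalg.lstsq(np.c_[d1,-d2],o2-o1,rcond=None)[0]
    a,b=o1+t[0]*d1,o2+t[1]*d2
    return (a+b)/2,np.linalg.norm(a-b)
def proj(c,P):
    V=np.array(c['view']);p=V[:3,:3]@np.array(P,float)+V[:3,3]
    return cv2.projectPoints(np.array([[p[0],-p[1],-p[2]]]),np.zeros(3),np.zeros(3),np.array(c['mtx']),np.array(c['distortion'],float))[0][0,0]
E
python3 - <<'E'
from h import *
a=cams.grab_frame('scene');b=cams.grab_frame('side')
cv2.imwrite('pics/1.png',a[:,:,::-1]);cv2.imwrite('pics/2.png',b[:,:,::-1])
for n in('scene','side','wrist'):
    c=cams.calibration(n);V=np.array(c['view']);print(n,(-V[:3,:3].T@V[:3,3]).round(3),V[2,:3].round(2),np.array(c['mtx'])[0,0])
print(env.sense())
E
```

```text
scene [ 0.958 -0.473  1.099] [ 0.36 -0.42  0.83] 457.62681723361555
side [0.438 0.859 0.797] [-0.05  0.74  0.67] 373.1247167371629
wrist [ 0.255 -0.628  0.374] [0.3  0.08 0.95] 319.57815732803095
{'t': 0.1, 'qpos': array([ 1.27610443,  0.46938456, -0.04859761,  1.53356868,  0.02408218,
        1.14099318, -0.08230522]), 'joint_vel': array([ 0.00019223, -0.00109818, -0.00126508, -0.00290599,  0.00178227,
        0.00012779,  0.00019636]), 'effort': array([ 5.91938078e-04, -5.11514318e+01, -4.69303981e-02, -2.38390553e+01,
        1.07936701e-02,  4.35016540e-03,  1.69099295e-06]), 'tcp_pos': array([ 0.17718769, -0.65078923,  0.23035278]), 'eef_rot': array([ 9.91180702e-01,  1.32514274e-01, -1.38801454e-04, -8.73581867e-04]), 'force': array([ 0.08430504,  0.58441285, -0.36663866]), 'wrist_torque': array([0.02195015, 0.01548518, 0.04037302]), 'grip_width': 0.08529786659407894}
```

View pics/1.png

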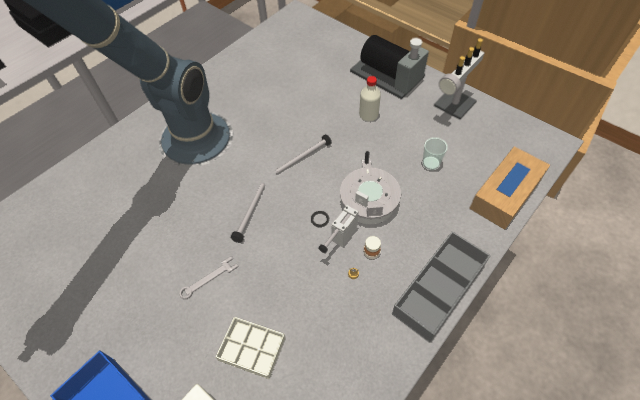

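View pics/2.png

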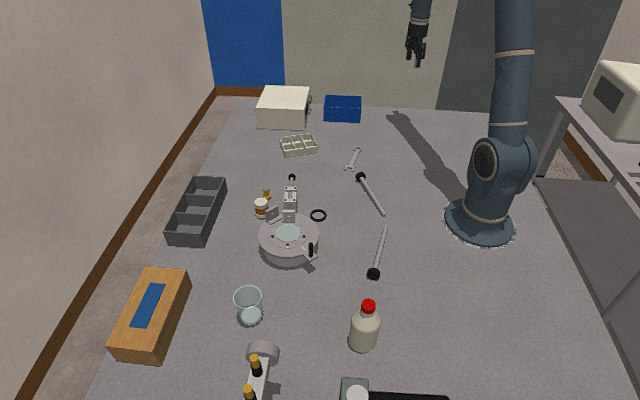

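Scene view: chamber centred about (370,190), handle post top near (367,153), guide near (345,218) with pin knob at (323,249). Side view: chamber (289,235), handle (311,245), knob (292,177). The two longer pins on the bench are look-alikes.

```bash
python3 - <<'E'
from h import *
s=cams.calibration('scene');d=cams.calibration('side')
for n,u,v in(('handle',(367,153),(311,244)),('knob',(323,249),(292,177)),('lid',(371,190),(289,234))):
    print(n,*two(s,u,d,v))
w=cams.calibration('wrist');V=np.array(w['view']);print(V.round(3))
E
python3 - <<'E'
from h import *
for n,cr,s,f in(('scene',(300,135,420,265),4,'3.png'),('side',(240,165,340,275),5,'4.png')): save(n,f,cr,s)
a=cv2.imread('pics/3.png');b=cv2.imread('pics/4.png');h=520
cv2.imwrite('pics/5.png',cv2.resize(np.hstack([cv2.resize(a,(390,440)),cv2.resize(b,(400,440))]),None,fx=1,fy=1))
E
```

```text
handle [0.50515793 0.22370298 0.09755387] 0.000533046155925357
knob [ 0.59549179 -0.07817688  0.0743727 ] 0.0008314295649379103
lid [0.57366225 0.15401434 0.05541752] 0.0017617458801245916
[[ 0.263 -0.965 -0.002 -0.672]
 [ 0.915  0.25  -0.315  0.041]
 [ 0.305  0.081  0.949 -0.381]
 [ 0.     0.     0.     1.   ]]
```

View pics/5.png

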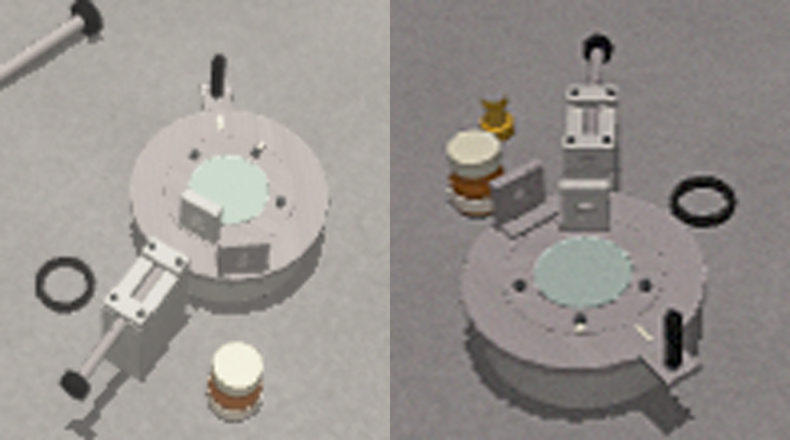

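Chamber axis ≈ (0.574, 0.154), pin axis about 95° world heading, and the ring stands at ≈ +0.68 rad. I'm moving above the chamber for a close look.

drive_tool:
  xyz:
    - [24.5,-26.6,-3]
    - [24.5,-26.6,-3]
    - [24.5,-26.6,-3]
    - [24.5,-26.6,-3]
    - [24.5,-26.6,-3]
    - [24.5,-26.6,-3]
    - [24.5,-26.6,-3]
    - [24.5,-26.6,-3]
    - [24.5,-26.6,-3]
    - [24.5,-26.6,-3]
    - [24.5,-26.6,-3]
    - [24.5,-26.6,-3]
  yaw: [0,0,0,0,0,0,0,0,0,0,0,0]
  claw: [1,1,1,1,1,1,1,1,1,1,1,1]

```text
t: 1.2
tcp_pos: [0.3775, -0.2644, 0.2676]
eef_rot: [0.991, 0.132, 0.0, 0.0]
force: [0.3, -0.4, -0.7]
grip_width: 0.0854
```

drive_tool:
  xyz:
    - [24.5,-26.6,0]
    - [24.5,-26.6,0]
    - [24.5,-26.6,0]
    - [24.5,-26.6,0]
    - [24.5,-26.6,0]
    - [24.5,-26.6,0]
    - [24.5,-26.6,0]
    - [24.5,-26.6,0]
    - [24.5,-26.6,0]
    - [24.5,-26.6,0]
    - [24.5,-26.6,0]
    - [24.5,-26.6,0]
  yaw: [0,0,0,0,0,0,0,0,0,0,0,0]
  claw: [1,1,1,1,1,1,1,1,1,1,1,1]

```text
t: 2.2
tcp_pos: [0.5775, 0.1206, 0.2672]
eef_rot: [0.991, 0.132, -0.0, 0.0]
force: [0.9, -0.1, -0.1]
grip_width: 0.0856
```

```bash
python3 - <<'E'
from h import *
s=env.sense();print(s['tcp_pos'],s['eef_rot'],s['qpos'].round(2),s['t'])
import pickle;c=cams.calibration('wrist');save('wrist','6.png');pickle.dump(c,open('c6.pkl','wb'))
E
```

```text
[0.57751561 0.1205642  0.26716781] [ 9.91199299e-01  1.32377902e-01 -8.61583986e-05  1.81640282e-04] [ 0.16  0.36 -0.57  1.67  0.2   1.17 -1.77] 2.2
```

View pics/6.png

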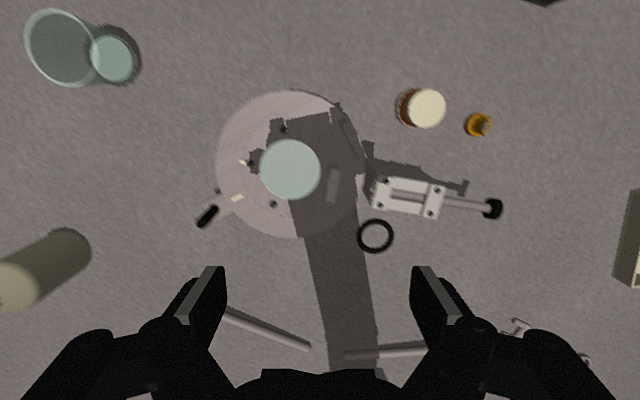

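Wrist view: glass disc (lid centre) at (290,168), handle post around (207,216), guide (375–443, 178–218) and knob at (493,209). The eye lug shows near (350,130).

```bash
python3 - <<'E'
from h import *
import pickle
c=pickle.load(open('c6.pkl','rb'));s=cams.calibration('scene');d=cams.calibration('side')
im=cv2.imread('pics/6.png');g=im.astype(int).sum(2)
def blob(x0,y0,x1,y1,t=110):
    m=(g[y0:y1,x0:x1]<t).astype(np.uint8);n,l,st,ce=cv2.connectedComponentsWithStats(m)
    i=1+st[1:,4].argmax();return ce[i]+[x0,y0],st[i],np.c_[np.where(l==i)[::-1]]+[x0,y0]
k=blob(475,190,515,230);print('knob',k[0],k[1]);h=blob(185,190,230,240);print('hand',h[0],h[1])
print('knob xyz',two(c,k[0],s,(323,249)),two(c,k[0],d,(292,177)))
p=h[2].astype(float);mu=p.mean(0);v=np.linalg.svd(p-mu,full_matrices=False)[2][0];v=v*np.sign(-v[0]);q=(p-mu)@v;r=q.max()
top=mu+v*(r-5.5);print('top',top,onz(c,top,.1),two(c,top,s,(367,153.5)),two(c,top,d,(311,243)))
# disc, ring
hsv=cv2.cvtColor(im,cv2.COLOR_BGR2HSV);sub=im[130:210,250:330].astype(int);m=((sub[:,:,1]-sub[:,:,2])>12).astype(np.uint8)
cn=max(cv2.findContours(m,0,2)[0],key=cv2.contourArea);e=cv2.fitEllipse(cn);u=np.array(e[0])+[250,130];C=onz(c,u,.056);print('disc',u,e[1],C)
K=onz(c,k[0],.075);a=C-K;print('K',K,'dist',np.linalg.norm(a[:2]),'axis deg',np.degrees(np.arctan2(a[1],a[0])))
# guide strap white corner pts
m=((g>560)).astype(np.uint8)[165:230,365:455];cn=max(cv2.findContours(m,0,2)[0],key=cv2.contourArea);print('guide',cv2.minAreaRect(cn))
H=onz(c,top,.1)-C;print('handle r',np.linalg.norm(H[:2]),np.degrees(np.arctan2(H[1],H[0])))
E
```

```text
knob [493.61087866 208.62343096] [  8   9  19  20 239]
hand [207.32795699 216.25806452] [ 13  16  20  22 186]
knob xyz (array([ 0.59475792, -0.07707084,  0.07173194]), np.float64(0.00041513602778338906)) (array([ 0.59496373, -0.07411085,  0.07715724]), np.float64(0.0013347191426679157))
top [202.01569088 222.21194833] [0.50627669 0.22765972 0.1       ] (array([0.49971247, 0.23171959, 0.0844446 ]), np.float64(0.0016449963945664116)) (array([0.50608009, 0.22628853, 0.10301702]), np.float64(0.003288082371456364))
disc [276.61264801 193.45172882] (3.6983988285064697, 5.652925491333008) [0.54310836 0.16201146 0.056     ]
K [ 0.59513824 -0.07501024  0.075     ] dist 0.2426651913983214 axis deg 102.38092413597845
guide ((18.0, 19.0), (0.0, 0.0), 0.0)
handle r 0.07527460621063471 119.29441433313049
```

```bash
python3 - <<'E'
from h import *
import pickle
c=pickle.load(open('c6.pkl','rb'));im=cv2.imread('pics/6.png').astype(int)
g=im.sum(2);sub=im[125:215,245:335];m=((sub[:,:,1]-sub[:,:,2])>=4)
m=cv2.morphologyEx(cv2.medianBlur(m.astype(np.uint8),5),cv2.MORPH_OPEN,np.ones((5,5)))
cn=max(cv2.findContours(m,0,2)[0],key=cv2.contourArea);e=cv2.fitEllipse(cv2.convexHull(cn));u=np.array(e[0])+[245,125];print(u,e[1])
C=onz(c,u,.056);C2=onz(c,(290,168),.056);H=onz(c,(202.5,221.5),.1);K=onz(c,(493.6,208.6),.075)
for X in(C,C2):
  for Y in(H,K): a=Y-X;print(X.round(4),Y.round(4),np.linalg.norm(a[:2]).round(4),np.degrees(np.arctan2(a[1],a[0])).round(1))
print(np.unique(g[170:220,370:445]//40*40,return_counts=True))
m=(g>430).astype(np.uint8);m[:165]=0;m[230:]=0;m[:,:368]=0;m[:,450:]=0
cn=max(cv2.findContours(m,0,2)[0],key=cv2.contourArea);b=cv2.boxPoints(cv2.minAreaRect(cn));print(b)
for p in b: print(onz(c,p,.088).round(4))
E
```

```text
[289.07671738 170.11492157] (56.4151611328125, 61.05778884887695)
[0.5735 0.1546 0.056 ] [0.5072 0.2273 0.1   ] 0.0984 132.4
[0.5735 0.1546 0.056 ] [ 0.5952 -0.075   0.075 ] 0.2306 -84.6
[0.5761 0.1541 0.056 ] [0.5072 0.2273 0.1   ] 0.1005 133.3
[0.5761 0.1541 0.056 ] [ 0.5952 -0.075   0.075 ] 0.2299 -85.3
(array([  0,  40,  80, 120, 160, 200, 240, 280, 320, 360, 400, 440, 480,
       520, 560]), array([  1,   6,   9,  42, 438, 200, 154, 112, 596, 521, 228, 239, 767,
       436,   1]))
[[370.99997 208.     ]
 [376.67563 173.94595]
 [427.59457 182.43243]
 [421.9189  216.48648]]
[0.5639 0.0596 0.088 ]
[0.6007 0.0656 0.088 ]
[0.606  0.0118 0.088 ]
[0.5691 0.0038 0.088 ]
```

Checks: lid centre (0.574,0.154), pin axis heading 95.3°, guide inner end 92 mm from the axis (as given), handle at ≈133°, so the ring is at ≈ +0.66 rad. Rotating the tool so the jaws stand tangential.

drive_tool:
  xyz:
    - [0,0,0]
    - [0,0,0]
    - [0,0,0]
    - [0,0,0]
    - [0,0,0]
    - [0,0,0]
    - [0,0,0]
    - [0,0,0]
    - [0,0,0]
    - [0,0,0]
    - [0,0,0]
    - [0,0,0]
  yaw: [-7,-7,-7,-7,-7,-7,-7,-7,-7,-7,-7,-7]
  claw: [1,1,1,1,1,1,1,1,1,1,1,1]

```text
t: 3.25
tcp_pos: [0.5768, 0.1187, 0.2671]
eef_rot: [0.646, 0.764, -0.0, 0.0]
force: [0.9, -0.1, -0.1]
grip_width: 0.0857
```

drive_tool:
  xyz:
    - [0,0,0]
    - [0,0,0]
    - [0,0,0]
    - [0,0,0]
    - [0,0,0]
    - [0,0,0]
  yaw: [-7,-7,-7,-7,-6,0]
  claw: [0,0,0,0,0,0]

```text
t: 3.75
tcp_pos: [0.5769, 0.1187, 0.2669]
eef_rot: [0.396, 0.918, -0.0, -0.0]
force: [-0.2, -0.0, 0.2]
grip_width: 0.0428
```

```bash
cat >> h.py <<'E'
def totool(P):
    from scipy.spatial.transform import Rotation as R
    s=env.sense();r=R.from_quat(s['eef_rot']);x=r.as_matrix()
    print('t',s['t'],'tcp',s['tcp_pos'].round(4),'ydeg',np.degrees(np.arctan2(x[1,1],x[0,1])).round(1),'xdeg',np.degrees(np.arctan2(x[1,0],x[0,0])).round(1),'F',s['force'].round(1),'w',s['grip_width'],'q7',s['qpos'][6].round(2))
    print('shift mm',(1000*r.inv().apply(np.array(P)-s['tcp_pos'])).round(1))
E
python3 - <<'E'
from h import *
totool([.5044,.2286,.15])
s=cams.calibration('scene');d=cams.calibration('side');C=np.array([.574,.154])
L,e=two(s,(375.1,207.4),d,(272.1,209.4));print('lug top',L,e)
for P in(L,onz(s,(375.1,207.4),.095),onz(d,(272.1,209.4),.095)):
    a=P[:2]-C;print(np.linalg.norm(a),np.degrees(np.arctan2(a[1],a[0])))
E
```

```text
t 3.75 tcp [0.5769 0.1187 0.2669] ydeg 43.3 xdeg 133.3 F [-0.2 -0.   0.2] w 0.04276343493273711 q7 0.11
shift mm [129.6  22.7 117. ]
lug top [0.62800076 0.09555993 0.08976937] 0.0012010313473065197
0.07956961510108462 -47.26093382287058
0.08317000642906548 -47.405727024661246
0.07434025453623958 -45.55383501503708
```

drive_tool:
  xyz:
    - [32,6,0]
    - [33,6,0]
    - [33,6,0]
    - [31,5,0]
    - [0,0,40]
    - [0,0,40]
    - [0,0,37]
    - [0,0,30]
    - [0,0,30]
    - [0,0,20]
    - [0,0,0]
  yaw: [0,0,0,0,0,0,0,0,0,0,0]
  claw: [0,0,0,0,0,0,0,0,0,0,0]

```text
t: 4.67
tcp_pos: [0.5029, 0.2266, 0.0662]
eef_rot: [0.398, 0.917, -0.003, -0.003]
force: [-0.1, -0.3, 0.1]
grip_width: 0.0426
```

drive_tool:
  xyz:
    - [0,0,0]
    - [0,0,0]
    - [0,0,0]
    - [0,0,0]
    - [0,0,0]
  yaw: [0,0,0,0,0]
  claw: [-0.3,-0.6,-0.62,-0.62,-0.62]
  force: 20

```text
t: 5.08
tcp_pos: [0.5056, 0.229, 0.0715]
eef_rot: [0.397, 0.918, 0.0, 0.001]
force: [-1.9, -1.8, 1.0]
grip_width: 0.0161
```

```bash
python3 - <<'E'
from h import *
totool([.5044,.2286,.07]); import pickle
pickle.dump(cams.calibration('wrist'),open('c7.pkl','wb'));save('wrist','7.png')
E
```

```text
t 5.0833 tcp [0.5056 0.229  0.0715] ydeg 43.2 xdeg 133.2 F [-1.9 -1.8  1. ] w 0.016111877627197537 q7 -0.31
shift mm [ 0.6 -1.2  1.5]
```

View pics/7.png

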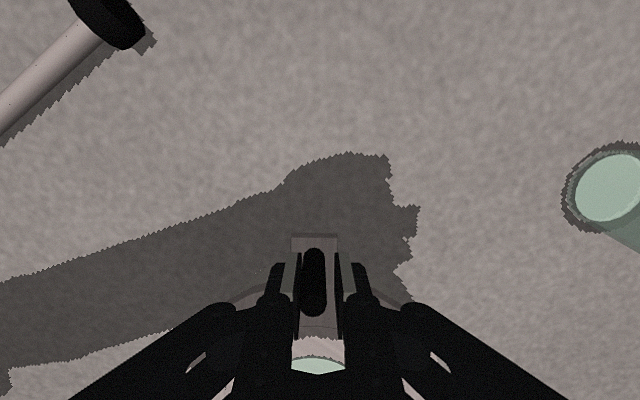

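The post is between the pads, touching the trailing one. Now swing it clockwise along its arc by about 38°.

drive_tool:
  xyz:
    - [-0.15,5.6,0]
    - [-0.15,5.6,0]
    - [-0.15,5.6,0]
    - [-0.15,5.6,0]
    - [-0.15,5.6,0]
    - [-0.15,5.6,0]
  yaw: [3.2,3.2,3.2,3.2,3.2,3.2]
  claw: [-0.62,-0.62,-0.62,-0.62,-0.62,-0.62]

```text
t: 5.63
tcp_pos: [0.5334, 0.2461, 0.0706]
eef_rot: [0.546, 0.838, -0.001, 0.001]
force: [-2.2, -3.0, 1.5]
grip_width: 0.0163
```

drive_tool:
  xyz:
    - [-0.15,5.6,0]
    - [-0.15,5.6,0]
    - [-0.15,5.6,0]
    - [-0.15,5.6,0]
    - [-0.15,5.6,0]
    - [-0.15,5.6,0]
    - [0,0,0]
    - [0,0,0]
  yaw: [3.2,3.2,3.2,3.2,3.2,3.2,0,0]
  claw: [-0.62,-0.62,-0.62,-0.62,-0.62,-0.62,-0.62,-0.62]

```text
t: 6.3
tcp_pos: [0.5663, 0.2561, 0.0707]
eef_rot: [0.676, 0.737, 0.001, 0.0]
force: [-0.0, 0.2, -0.8]
grip_width: 0.0164
```

```bash
python3 - <<'E'
from h import *
totool([.5646,.2556,.0715])
for n,cr,s,f in(('scene',(300,135,420,265),4,'a.png'),('side',(240,165,340,275),5,'b.png')): save(n,f,cr,s)
a=cv2.imread('pics/a.png');b=cv2.imread('pics/b.png')
cv2.imwrite('pics/8.png',np.hstack([cv2.resize(a,(390,440)),cv2.resize(b,(400,440))]))
E
```

```text
t 6.3 tcp [0.5663 0.2561 0.0707] ydeg 4.9 xdeg 94.9 F [-0.   0.2 -0.8] w 0.016371795772447063 q7 -0.84
shift mm [-0.4 -1.7 -0.8]
```

View pics/8.png

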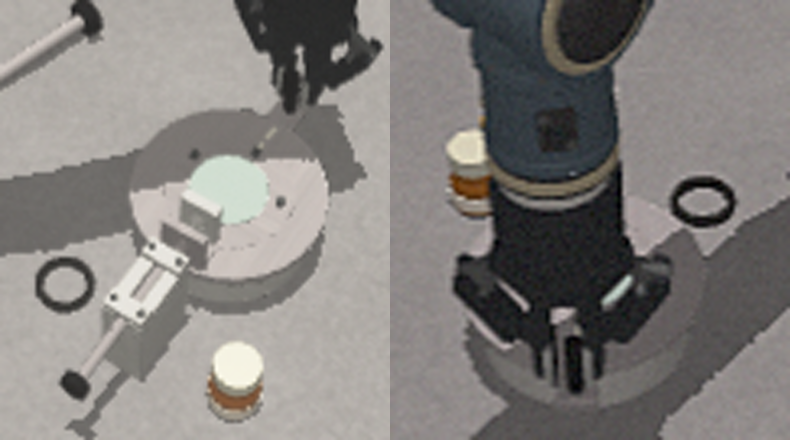

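Ring turned with its marks about in line. Releasing, rising, and moving over the guide for a close look at the lug.

drive_tool:
  xyz:
    - [0,0,0]
    - [0,0,0]
    - [0,0,-30]
    - [0,0,-40]
    - [0,0,-40]
    - [-29,0,-20]
    - [-29,0,0]
    - [-29,0,0]
    - [-29,0,0]
    - [-29,0,0]
    - [-29,0,0]
    - [-29,0,0]
  yaw: [0,0,0,0,0,0,0,0,0,0,0,0]
  claw: [-0.4,-0.2,0,0,0,0,0,0,0,0,0,0]

```text
t: 7.4
tcp_pos: [0.5828, 0.0522, 0.2006]
eef_rot: [0.676, 0.736, 0.0, 0.0]
force: [0.1, 0.2, -0.2]
grip_width: 0.0424
```

drive_tool:
  xyz:
    - [-29,0,0]
    - [0,0,20]
    - [0,0,20]
    - [0,0,20]
    - [0,0,0]
    - [0,0,0]
  yaw: [0,0,0,0,0,0]
  claw: [0,0,0,0,0,0]

```text
t: 7.9
tcp_pos: [0.5847, 0.0247, 0.1399]
eef_rot: [0.676, 0.736, -0.0, -0.001]
force: [0.5, 0.4, 0.3]
grip_width: 0.0425
```

```bash
python3 - <<'E'
from h import *
totool([.586,.0246,.14]);import pickle
pickle.dump(cams.calibration('wrist'),open('c9.pkl','wb'));save('wrist','9.png')
E
```

```text
t 7.9 tcp [0.5847 0.0247 0.1399] ydeg 4.9 xdeg 94.9 F [0.5 0.4 0.3] w 0.04249081671032159 q7 -0.39
shift mm [-0.2  1.3 -0.1]
```

View pics/9.png

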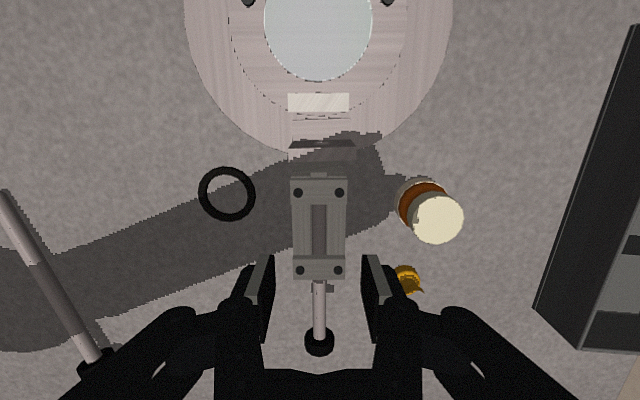

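Close wrist view: receiver top at x 288–349 (y≈102), eye lug top dark band x ≈290–357 (y≈144), guide x 291–346, knob (319,341). The lug looks shifted to the right; enlarging.

```bash
python3 - <<'E'
from h import *
im=cv2.imread('pics/9.png')
cv2.imwrite('pics/10.png',cv2.resize(im[85:215,265:385],None,fx=4.6,fy=4.6,interpolation=cv2.INTER_NEAREST))
E
```

```text
(no output)
```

View pics/10.png

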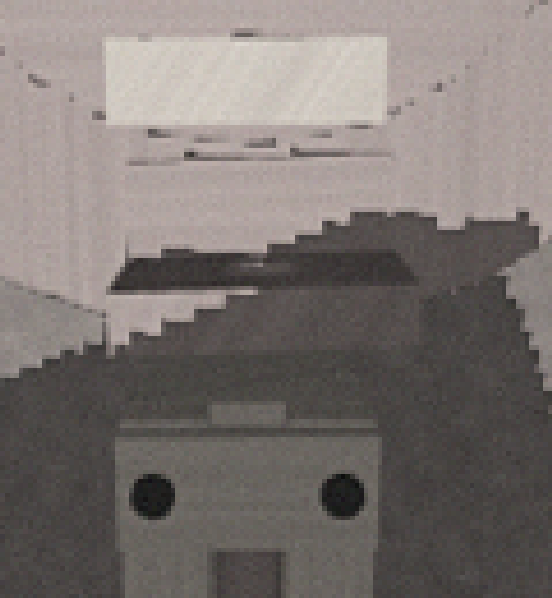

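```bash
python3 - <<'E'
from h import *
import pickle;c=pickle.load(open('c9.pkl','rb'))
f=lambda u,v:(265+u/4.6-.5,85+v/4.6-.5)
P={'recv':(f(106,82),f(388,82),.095),'lugin':(f(107,291),f(418,291),.095),'lugout':(f(105,350),f(422,350),.095),'guide':(f(115,437),f(381,437),.088),'guide2':((293,279),(345.5,279),.088)}
M={}
for k,(a,b,z) in P.items():
    A,B=onz(c,a,z),onz(c,b,z);M[k]=(A+B)/2;print(k,M[k].round(4),'w',np.linalg.norm(A-B).round(4),'deg',np.degrees(np.arctan2(*(B-A)[1::-1])).round(1))
K=onz(c,(319,341.5),.075);print('knob',K)
a=np.radians(95.2);y=np.array([np.cos(a),np.sin(a)]);x=np.array([y[1],-y[0]]);C=np.array([.574,.154])
for k,v in {**M,'knob':K}.items(): d=v[:2]-C;print(k,(d@x*1000).round(2),(d@y*1000).round(1))
E
```

```text
recv [0.578  0.1054 0.095 ] w 0.0343 deg 4.9
lugin [0.5821 0.0803 0.095 ] w 0.0396 deg 4.9
lugout [0.5829 0.0728 0.095 ] w 0.0408 deg 4.9
guide [0.582  0.0595 0.088 ] w 0.0362 deg 4.9
guide2 [ 0.5887 -0.0113  0.088 ] w 0.0365 deg 5.0
knob [ 0.59414399 -0.07577192  0.075     ]
recv -0.44 -48.8
lugin 1.4 -74.1
lugout 1.52 -81.6
guide -0.55 -94.8
guide2 -0.32 -165.9
knob -0.76 -230.7
```

The lug hole is ≈2.0 mm to the +x side of the pin axis (sizes and positions check out: widths 34/40/36, y −49/−78/−95). Nudging the ring another 1.5° clockwise: same route back to the handle.

drive_tool:
  xyz:
    - [0,0,-30]
    - [0,0,-30]
    - [29,0,0]
    - [29,0,0]
    - [29,0,0]
    - [29,0,0]
    - [29,0,0]
    - [29,0,0]
    - [29,0,0]
    - [29,0,0]
    - [0,0,30]
    - [0,0,30]
  yaw: [0,0,0,0,0,0,0,0,0,0,0,0]
  claw: [0,0,0,0,0,0,0,0,0,0,0,0]

```text
t: 8.95
tcp_pos: [0.5668, 0.2608, 0.1439]
eef_rot: [0.675, 0.738, 0.004, 0.001]
force: [0.3, -1.6, -0.8]
grip_width: 0.0425
```

drive_tool:
  xyz:
    - [0,0,30]
    - [0,0,30]
    - [0,0,10]
    - [0,0,0]
    - [0,0,0]
    - [0,0,0]
    - [0,0,0]
    - [0,1,0]
    - [0,1,0]
    - [0,0.7,0]
    - [0,0,0]
    - [0,0,0]
  yaw: [0,0,0,0,0,0,0,0.5,0.5,0.5,0,0]
  claw: [0,0,0,-0.4,-0.62,-0.62,-0.62,-0.62,-0.62,-0.62,-0.62,-0.62]

```text
t: 9.95
tcp_pos: [0.5683, 0.2563, 0.0706]
eef_rot: [0.686, 0.727, 0.0, -0.0]
force: [-3.9, 1.1, 2.2]
grip_width: 0.0161
```

drive_tool:
  xyz:
    - [0,-2.7,0]
    - [0,0,0]
    - [0,0,-30]
    - [0,0,-40]
    - [0,0,-40]
    - [-29,0,-20]
    - [-29,0,0]
    - [-29,0,0]
    - [-29,0,0]
    - [-29,0,0]
    - [-29,0,0]
    - [-29,0,0]
  yaw: [-1.5,0,0,0,0,0,0,0,0,0,0,0]
  claw: [-0.4,-0.2,0,0,0,0,0,0,0,0,0,0]

```text
t: 10.95
tcp_pos: [0.5832, 0.0514, 0.2003]
eef_rot: [0.677, 0.736, 0.0, 0.001]
force: [0.6, 0.3, -0.7]
grip_width: 0.0427
```

drive_tool:
  xyz:
    - [-29,0,0]
    - [0,0,20]
    - [0,0,20]
    - [0,0,20]
    - [0,0,0]
    - [0,0,0]
  yaw: [0,0,0,0,0,0]
  claw: [0,0,0,0,0,0]

```text
t: 11.45
tcp_pos: [0.5849, 0.0241, 0.1397]
eef_rot: [0.677, 0.736, -0.001, -0.0]
force: [0.4, -0.1, 1.0]
grip_width: 0.0425
```

```bash
python3 - <<'E'
from h import *
totool([.586,.0246,.14]);import pickle
pickle.dump(cams.calibration('wrist'),open('c11.pkl','wb'));im=save('wrist','11f.png')[:,:,::-1]
cv2.imwrite('pics/11.png',cv2.resize(im[85:215,265:385],None,fx=4.6,fy=4.6,interpolation=cv2.INTER_NEAREST))
E
```

```text
t 11.45 tcp [0.5849 0.0241 0.1397] ydeg 4.8 xdeg 94.8 F [ 0.4 -0.1  1. ] w 0.04253678305729136 q7 -0.4
shift mm [ 0.4  1.1 -0.3]
```

View pics/11.png

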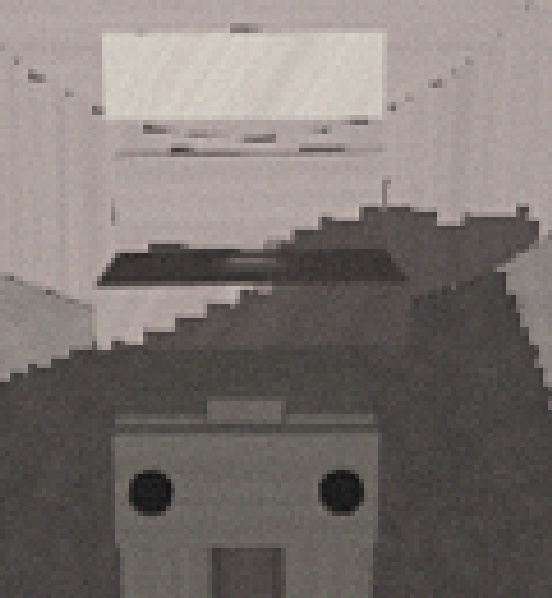

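The lug is now within ≈0.75 mm of the axis (clearance 1.25 mm, nose catch 2.75 mm). Going behind the knob with shut fingers.

drive_tool:
  xyz:
    - [-34,0.4,0]
    - [-34,0.3,0]
    - [-34,0.3,0]
    - [-33,0.3,0]
    - [0,0,0]
    - [0,0,0]
    - [0,0,25]
    - [0,0,25]
    - [0,0,26]
    - [0,0,0]
    - [0,0,0]
  yaw: [-0.4,0,0,0,0,0,0,0,0,0,0]
  claw: [-0.5,-1,-1,-1,-1,-1,-1,-1,-1,-1,-1]

```text
t: 12.42
tcp_pos: [0.5985, -0.1081, 0.0645]
eef_rot: [0.673, 0.739, 0.0, -0.001]
force: [-0.1, 0.8, 0.8]
grip_width: -0.0
```

```bash
python3 - <<'E'
from h import *
totool([.5942,-.0758,.063]);save('wrist','12.png')
E
```

```text
t 12.4167 tcp [ 0.5985 -0.1081  0.0645] ydeg 5.4 xdeg 95.4 F [-0.1  0.8  0.8] w -4.3025441604496523e-05 q7 -0.22
shift mm [32.5 -1.2  1.6]
```

View pics/12.png

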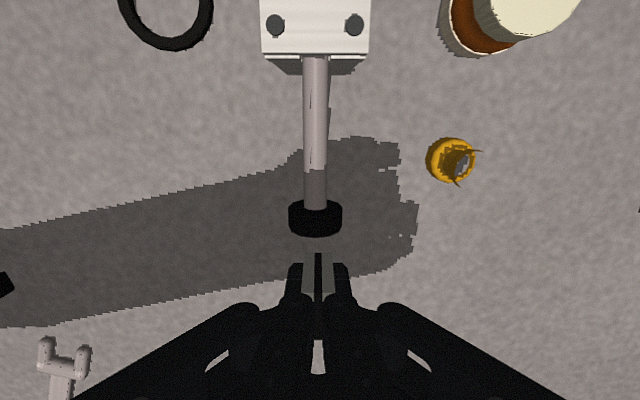

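Fingers stand centred (≈1 mm right) about 15 mm behind the knob (315,218). Advancing gently.

drive_tool:
  xyz:
    - [3,-1,0]
    - [3,0,0]
    - [3,0,0]
    - [3,0,0]
    - [2,0,0]
    - [2,0,0]
    - [2,0,0]
    - [2,0,0]
    - [2,0,0]
    - [2,0,0]
  yaw: [0,0,0,0,0,0,0,0,0,0]
  claw: [-1,-1,-1,-1,-1,-1,-1,-1,-1,-1]

```text
t: 13.3
tcp_pos: [0.5956, -0.0868, 0.0645]
eef_rot: [0.674, 0.738, -0.0, 0.001]
force: [0.1, -3.3, 1.9]
grip_width: 0.0
```

drive_tool:
  xyz:
    - [1.5,0,0]
    - [1.5,0,0]
    - [1.5,0,0]
    - [1.5,0,0]
  yaw: [0,0,0,0]
  claw: [-1,-1,-1,-1]

```text
t: 13.63
tcp_pos: [0.595, -0.0805, 0.0645]
eef_rot: [0.674, 0.738, -0.0, 0.0]
force: [0.3, -4.1, 2.4]
grip_width: -0.0002
```

drive_tool:
  xyz:
    - [1.5,0,0]
    - [1.5,0,0]
    - [1.5,0,0]
  yaw: [0,0,0]
  claw: [-1,-1,-1]

```text
t: 13.88
tcp_pos: [0.5946, -0.0761, 0.0645]
eef_rot: [0.674, 0.738, -0.0, 0.001]
force: [0.1, -6.4, 3.7]
grip_width: -0.0003
```

```bash
python3 - <<'E'
from h import *
totool([.5942,-.0758,.063]);im=save('wrist','13.png').astype(int)
g=im.sum(2)
print([ (v,int((g[v,300:340]<100).sum())) for v in range(150,270,5)])
E
```

```text
t 13.8833 tcp [ 0.5946 -0.0761  0.0645] ydeg 5.2 xdeg 95.2 F [ 0.1 -6.4  3.7] w -0.0002903798899939472 q7 -0.28
shift mm [ 0.3 -0.4  1.5]
[(150, 0), (155, 0), (160, 0), (165, 0), (170, 0), (175, 0), (180, 0), (185, 0), (190, 0), (195, 0), (200, 0), (205, 0), (210, 0), (215, 0), (220, 0), (225, 0), (230, 8), (235, 18), (240, 20), (245, 40), (250, 40), (255, 40), (260, 40), (265, 40)]
```

drive_tool:
  xyz:
    - [1.5,0,0]
    - [1.5,0,0]
    - [1.5,0,0]
    - [1.5,0,0]
  yaw: [0,0,0,0]
  claw: [-1,-1,-1,-1]

```text
t: 14.27
tcp_pos: [0.5942, -0.07, 0.0646]
eef_rot: [0.674, 0.738, -0.0, 0.001]
force: [0.7, -3.6, 2.2]
grip_width: 0.0
```

drive_tool:
  xyz:
    - [1.5,0,0]
    - [1.5,0,0]
    - [1.5,0,0]
  yaw: [0,0,0]
  claw: [-1,-1,-1]

```text
t: 14.52
tcp_pos: [0.5929, -0.0633, 0.0639]
eef_rot: [0.674, 0.739, 0.0, -0.001]
force: [0.9, -1.2, 0.6]
grip_width: -0.0001
```

drive_tool:
  xyz:
    - [1.5,0,0]
    - [1.5,0,0]
    - [1.5,0,0]
    - [1.5,0,0]
  yaw: [0,0,0,0]
  claw: [-1,-1,-1,-1]

```text
t: 14.85
tcp_pos: [0.5927, -0.0585, 0.0642]
eef_rot: [0.674, 0.739, 0.0, -0.0]
force: [0.2, 0.2, 0.1]
grip_width: 0.0002
```

drive_tool:
  xyz:
    - [1.5,0,0]
    - [1.5,0,0]
    - [1.5,0,0]
    - [1.5,0,0]
  yaw: [0,0,0,0]
  claw: [-1,-1,-1,-1]

```text
t: 15.18
tcp_pos: [0.5923, -0.0528, 0.0643]
eef_rot: [0.674, 0.739, -0.0, 0.0]
force: [0.1, -0.3, 0.1]
grip_width: -0.0001
```

drive_tool:
  xyz:
    - [1.5,0,0]
    - [1.5,0,0]
    - [1.5,0,0]
    - [1.5,0,0]
  yaw: [0,0,0,0]
  claw: [-1,-1,-1,-1]

```text
t: 15.52
tcp_pos: [0.5918, -0.0469, 0.0644]
eef_rot: [0.674, 0.739, -0.0, 0.0]
force: [0.2, -0.6, -0.4]
grip_width: -0.0
```

Force dropped to zero; checking whether the pin slid ahead.

```bash
python3 - <<'E'
from h import *
totool([.591,-.032,.063]);save('wrist','14.png')
E
```

```text
t 15.5167 tcp [ 0.5918 -0.0469  0.0644] ydeg 5.2 xdeg 95.2 F [ 0.2 -0.6 -0.4] w -3.488514147634986e-05 q7 -0.33
shift mm [14.9  0.6  1.3]
```

View pics/14.png

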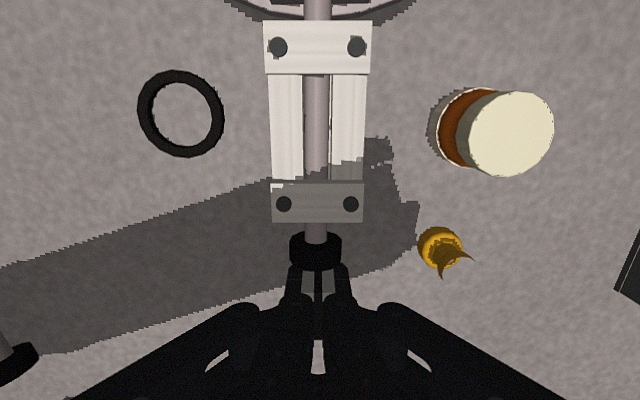

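The pin (knob at (316,250)) is through the eye and about 10 mm from home. Continuing gently.

drive_tool:
  xyz:
    - [1.5,0,0]
    - [1.5,0,0]
    - [1.5,0,0]
    - [1,0,0]
  yaw: [0,0,0,0]
  claw: [-1,-1,-1,-1]

```text
t: 15.9
tcp_pos: [0.5913, -0.0413, 0.0644]
eef_rot: [0.674, 0.739, 0.0, 0.0]
force: [0.7, -0.1, -0.1]
grip_width: 0.0003
```

drive_tool:
  xyz:
    - [1,0,0]
    - [1,0,0]
    - [1,0,0]
  yaw: [0,0,0]
  claw: [-1,-1,-1]

```text
t: 16.15
tcp_pos: [0.5911, -0.0385, 0.0643]
eef_rot: [0.674, 0.739, -0.0, 0.0]
force: [0.2, -0.1, -0.6]
grip_width: 0.0002
```

drive_tool:
  xyz:
    - [1,0,0]
    - [1,0,0]
  yaw: [0,0]
  claw: [-1,-1]

```text
t: 16.32
tcp_pos: [0.5909, -0.0365, 0.0643]
eef_rot: [0.674, 0.739, 0.0, 0.0]
force: [0.3, -0.7, -0.3]
grip_width: 0.0003
```

drive_tool:
  xyz:
    - [1,0,0]
    - [1,0,0]
  yaw: [0,0]
  claw: [-1,-1]

```text
t: 16.48
tcp_pos: [0.5908, -0.0346, 0.0644]
eef_rot: [0.674, 0.739, -0.0, 0.0]
force: [1.6, -2.8, -0.0]
grip_width: -0.0003
```

drive_tool:
  xyz:
    - [1,0,0]
    - [1,0,0]
  yaw: [0,0]
  claw: [-1,-1]

```text
t: 16.65
tcp_pos: [0.5908, -0.0347, 0.0644]
eef_rot: [0.675, 0.738, -0.001, 0.001]
force: [1.7, -7.1, 1.4]
grip_width: -0.0003
```

drive_tool:
  xyz:
    - [0.7,0,0]
    - [0.7,0,0]
  yaw: [0,0]
  claw: [-1,-1]

```text
t: 16.82
tcp_pos: [0.5908, -0.0347, 0.0644]
eef_rot: [0.675, 0.738, -0.002, 0.002]
force: [1.1, -9.6, 1.1]
grip_width: -0.0003
```

drive_tool:
  xyz:
    - [0.7,0,0]
    - [0.7,0,0]
  yaw: [0,0]
  claw: [-1,-1]

```text
t: 16.98
tcp_pos: [0.5908, -0.0347, 0.0644]
eef_rot: [0.675, 0.738, -0.002, 0.002]
force: [1.1, -11.2, 1.8]
grip_width: 0.0002
```

It stops solidly at 11 N. Backing off and looking at the knob against the guide.

drive_tool:
  xyz:
    - [-6,0,0]
    - [-8,0,0]
    - [-8,0,0]
    - [0,0,-30]
    - [0,0,-25]
    - [0,0,-20]
    - [0,0,0]
    - [0,0,0]
  yaw: [0,0,0,0,0,0,0,0]
  claw: [-1,-1,-1,-1,-1,-1,-1,-1]

```text
t: 17.65
tcp_pos: [0.5927, -0.0516, 0.1403]
eef_rot: [0.674, 0.739, 0.001, 0.001]
force: [0.0, -0.1, -0.7]
grip_width: 0.0
```

```bash
python3 - <<'E'
from h import *
import pickle
totool([.591,-.032,.063]);pickle.dump(cams.calibration('wrist'),open('c15.pkl','wb'));c=cams.calibration('wrist')
a=np.radians(95.2);y=np.array([np.cos(a),np.sin(a)]);x=np.array([y[1],-y[0]]);C=np.array([.574,.154])-.0005*np.array([y[1],-y[0]])
for yy,z in((-.175,.087),(-.165,.087),(-.165,.088)): print(yy,proj(c,[*(C+y*yy),z]))
im=save('wrist','15f.png')[:,:,::-1]
cv2.imwrite('pics/15.png',cv2.resize(im[60:330,220:420],None,fx=2.2,fy=2.2,interpolation=cv2.INTER_NEAREST))
E
```

```text
t 17.65 tcp [ 0.5927 -0.0516  0.1403] ydeg 5.2 xdeg 95.2 F [ 0.  -0.1 -0.7] w 4.505819414279534e-06 q7 -0.26
shift mm [19.6 -0.1 77.3]
-0.175 [316.74482252 184.20303825]
-0.165 [316.74002697 168.66390853]
-0.165 [316.73691259 168.99559729]
```

View pics/15.png

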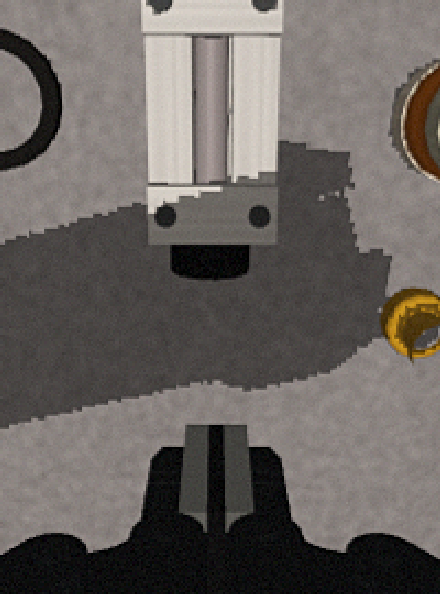

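```bash
python3 -c "
from cell import env
print(env.close_job(), env.sense()['t'])"
```

```text
the job is handed in; nothing more can be done
the job is handed in; nothing more can be done
```

The chamber is locked as far as I could check, and I handed the job in at about 18 s; the interface gave no verdict.

- **Ring:** I turned it about 38° clockwise by the handle post. A close look showed the eye about 2 mm off the pin axis, so I nudged it another 1.5°, which left about 0.75 mm. From these moves I put the ring about 0.03 rad past its mark. I did not check it in a picture after the pin went in, but the pin now runs through the eye.
- **Pin:** I pushed it in with shut fingers in steps of 2 mm or less. The wrist force stayed around 11 N or less, and the pin did not butt against the lug. The force dropped to about zero partway, so I looked and found the pin through the eye with about 10 mm to go.
- **Last checks:** The pin stopped firmly while the force rose to 11 N. In the last picture the knob sits against the guide face with no visible gap. It spans 16 px, against 15.5 px expected when fully home.
- **Surroundings:** The tool was backed off clear of everything. The O-ring, jar and fitting nearby looked undisturbed. I did not compare the other bystanders with their starting places, but the arm never went near them.

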